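Put the broad sharpening stone away edge-on in its slotted block

ROBOT

A 6-joint arm with a two-finger parallel gripper is mounted at the origin on the work surface. World frame = base frame: x ahead of the robot, y to its left, z up, the work surface at z = 0. Lengths are in m, angles in rad, forces in N, time in s.
With the tool pointing down it reaches from about 0.275 to 0.725 m from the base axis. Payload 15.9 kg.
Tool frame: the origin (TCP) lies on the centre line of the jaws, within the pads' length; the fingertips stand 17 mm ahead of it and the grasp point (between the pads) lies 2 mm behind it; z points along the fingers, y is the direction in which the jaws open and shut (so a half turn about z gives the same grasp; the last joint's range is limited). The gripper opens to 85 mm and grips with 20 to 120 N. Pads are 22 mm wide; open, the fingers measure 114 mm over their backs; the gripper's body (76 mm by 85 mm) begins 54 mm behind the grasp point. The pads swing forward as they close: fully open they stand 13 mm farther back than shut.
Start: joints at [-1.279, 0.213, -0.034, 1.323, 0, 1.571], TCP at [0.144, -0.479, 0.248] pointing down, gripper open.
Joint ranges: [-2.98, 2.98], [-0.74, 1.72], [-1.14, 1.35], [-2.1, 2.04], [-1.57, 1.44], [-3.14, 3.14]. Speed limits (rad/s): [1.89, 1.89, 2.39, 2.57, 3.14, 3.14].

INTERFACE

Orientations are given as a rotation vector (axis times angle).
In Python, from station import ctrl, read_camera gives the robot as it stands.
- The arm moves only by the tool jog_arm, never from a script. Its argument "rows" is a list of rows, each an object with "dp": the shift along the tool's x, y, z in cm, a list of three; "delta_rot": the turn, a rotation vector about the tool's x, y, z in degrees, a list of three. In form: [{"dp": [x, y, z], "delta_rot": [ax, ay, az]}, ...]. A call has 1 to 20 rows; each row is the pose to reach, as a shift and turn from the pose commanded when the call began, along the tool's axes at that moment; what a row does not reach only later rows make up. A row lasts 1/10 s, in which the tool goes at most 50 mm and 8.59 degrees, less where a joint would pass 70% of its speed; a pose out of reach is approached as far as the arm can. A call with a gripper value outside its range is refused whole. "hand" is the opening, from -1 (shut) to 1 (fully open), so that 0 is half open, set as the call begins (left out, the last holds). The fingers move at their own pace and stop on an object; "newtons" is the grip in N (left out, the last holds). Time passes only in rows, so rows that repeat a pose let the fingers close. It gives the time, the measured TCP pose, the force and the opening at its end, in the units of the state.
- ctrl.read_state(): the state, without advancing time (a new reading comes with each control period).
- read_camera(name): name is "scene" or "top" or "wrist"; returns a dict with "color" (420x560x3 uint8, red, green, blue), "intrinsics" (3x3 intrinsics, pixels), "eye" and "attitude" of the camera in the world; the wrist camera has in their place "tool_from_camera" (4x4, takes a point from camera to tool coordinates, whose origin is the TCP and whose axes are the flange's). Camera axes: x right, y down, z forward; pixel columns grow to the right and rows downward; lengths in m; the calibration is good to about 2 mm. The wrist camera is an equidistant fisheye: a pixel r from the principal point sees the ray r / f radians off the axis. A picture is of the moment at which its call begins: read the wrist's pose just before it. There is no depth.
- ctrl.sign_off(): hands the job in, once; it reports no verdict.
The state is a dict: "time": time; "joints": joint angles; "qd": joint speeds; "joint_torque": joint torques, N m; "ee_pos": TCP position; "tcp_rot": TCP orientation; "wrist_force": force on the tool from outside, world axes, zero at the start; "torque": the same for the moment, N m; "width": finger opening in m.
Only numpy, scipy, OpenCV 4.12 (cv2) and the standard library are available. Lean on these libraries where they do the work, as an engineer would, in place of code of your own. Each camera call takes 0.05 s, during which the arm holds its last target. There are 200 camera calls.

TASK

A carver's two sharpening stones lean on small wooden rests. Take the broader stone off its rest, tip it upright and lower it, edge-on and on its narrow end, into the long slot of the wooden storage block until it stands on the slot's floor, then let go; do not drop it in. Leave the narrower slip stone on its rest.

Things in the scene. Friction and masses are not known exactly. Their poses are not given: they have to be found in the camera images.
- stone: the broader sharpening stone: grey slab 12 x 60 x 130 mm, about 0.2 kg. Origin at its centre; own x is its thickness (+x out of the upper face), y its width, z its length (+z to the upper end). It starts on a wooden rest, leaning 30 degrees from upright, upper end towards the robot, centre 80 mm above the table. Its upper 60 mm stand free on both faces
- rest_a: the broad stone's wooden rest, fixed to the bench, about 110 x 70 mm. Origin on the table 80 mm below the stone's centre. A lip holds the stone's lower end; a sloping board 8 mm thick, 64 mm wide, backs its under face up to 5 mm past the stone's centre
- slip: the narrower slip stone, same grey: slab 12 x 34 x 110 mm, on another rest just like the first. Origin at its centre, axes as for the broad stone. To be left alone
- block: the pale wooden storage block on a dark base, fixed to the bench: 72 (x) x 180 (y) x 82 mm high, origin at the centre of its underside, z up. Two slots in its top, in line along y, each 28 mm wide (x), 70 mm deep with a solid floor: the long one 84 mm long, centred at y = -33 mm, the short one 50 mm long, centred at y = +50 mm (too short for the broad stone)
- long_slot (a point): centre of the mouth of the long slot, level with the block's top, 82 mm above the table; axes as the block's: x across the slot (28 mm), y along it (84 mm), z up. A 130 mm stone standing in it sticks out 60 mm, its centre 5 mm below this point

How it is judged:
By the outcome, as a careful person would: the job done as asked, in the order asked, and still so for the second after the job is handed in, with the robot touching nothing.
It also fails if it takes over 43 s, if anything falls off the work surface, if the arm or the gripper's body presses on something with over 40 N, if the wrist force passes 120 N, or if a joint passes its speed limit or range.

## Working session

There is one attempt and no reset: what is moved stays moved. The work goes in short steps, Python scripts to look and compute and a tool call to move; the robot and the scene stay as the last step left them, time stands still between calls to the robot, and variables do not carry over. Pictures are saved under pics/ and viewed, about 8 in all and at most 12, crops included, and the job is handed in when it is done.

Besides the shell and the picture viewer there is one more tool, called after ">>>" as a command line: name --argument value ..., lists and objects as JSON in quotes. jog_arm: Moves the arm, as the interface text tells. Its arguments: {"type":"object","properties":{"rows":{"type":"array","items":{"type":"object","properties":{"dp":{"type":"array","items":{"type":"number"}},"delta_rot":{"type":"array","items":{"type":"number"}}}}},"hand":{"type":"number"},"newtons":{"type":"number"}},"required":["rows"]}

```bash
mkdir -p pics; ls
python3 - <<'E'
from station import ctrl, read_camera
import cv2,json
s=ctrl.read_state();print(s)
for n in("scene","top"):
    c=read_camera(n);cv2.imwrite(f"pics/{n}0.png",c["color"][:,:,::-1]);print(n,c["intrinsics"],c["eye"],c["attitude"])
E
```

```text
pics
{'time': 0.0, 'joints': array([-1.27902780e+00,  2.13386448e-01, -3.50526852e-02,  1.32349684e+00,
       -2.56367146e-05,  1.57079542e+00]), 'qd': array([-0.00080127,  0.00077975, -0.00130476, -0.0008912 , -0.0018935 ,
       -0.0016601 ]), 'joint_torque': array([ 3.19021521e-03, -6.86160994e+01,  4.87113404e+01,  1.74799841e-02,
        1.61179400e-04,  1.10387919e-05]), 'ee_pos': array([ 0.14372443, -0.478566  ,  0.24780356]), 'tcp_rot': array([-3.10710977e+00, -4.56523083e-01,  2.99964125e-04]), 'wrist_force': array([-0.73241937,  0.30930969,  0.17481831]), 'torque': array([-0.03294784, -0.01214902,  0.03011498]), 'width': 0.08541977251620707}
scene [[399.1154206    0.         276.88223398]
 [  0.         399.1154206  207.74432887]
 [  0.           0.           1.        ]] [ 1.36304779 -0.2924998   0.64920762] [-1.79218521 -1.29723777  0.69344937]
top [[472.91730874   0.         278.89538018]
 [  0.         472.91730874 208.65258411]
 [  0.           0.           1.        ]] [ 0.28318827 -0.0219079   1.24338636] [-2.10259061  2.09027296 -0.24094987]
```

View pics/scene0.png

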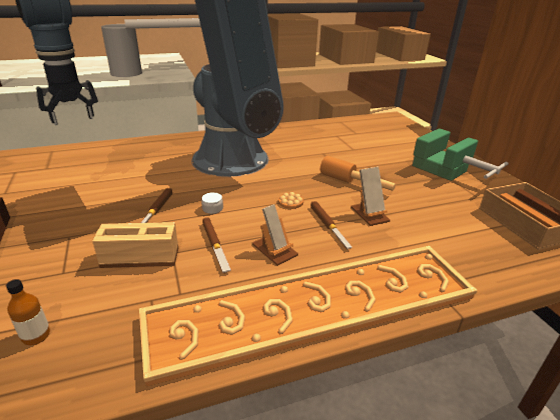

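View pics/top0.png

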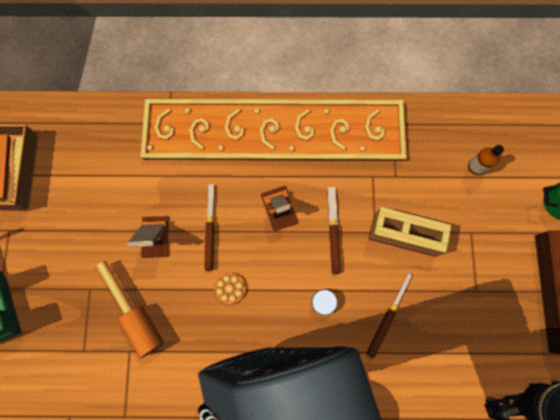

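The scene view shows the broad stone on the right rest, around (372,193), and the slip around (275,228). The block is around (137,243). In the top view they are at (150,235), (280,205) and (412,230). Next I'll crop each one for corner detail.

Run:
```python
import cv2,numpy as np
t=cv2.imread("pics/top0.png");s=cv2.imread("pics/scene0.png")
def c(im,x,y,w,h,f=5): 
    o=cv2.resize(im[y:y+h,x:x+w],None,fx=f,fy=f,interpolation=cv2.INTER_CUBIC)
    for k in range(0,w,10): cv2.line(o,(k*f,0),(k*f,6 if k%50 else 14),(0,255,255),1)
    for k in range(0,h,10): cv2.line(o,(0,k*f),(6,k*f),(0,255,255),1)
    return o
A=np.hstack([c(t,120,205,60,60),c(t,365,200,100,60)])
B=np.hstack([c(s,340,160,60,60),c(s,85,210,100,60)])
cv2.imwrite("pics/crop0.png",np.vstack([A,B]))
```

```text
(no output)
```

View pics/crop0.png

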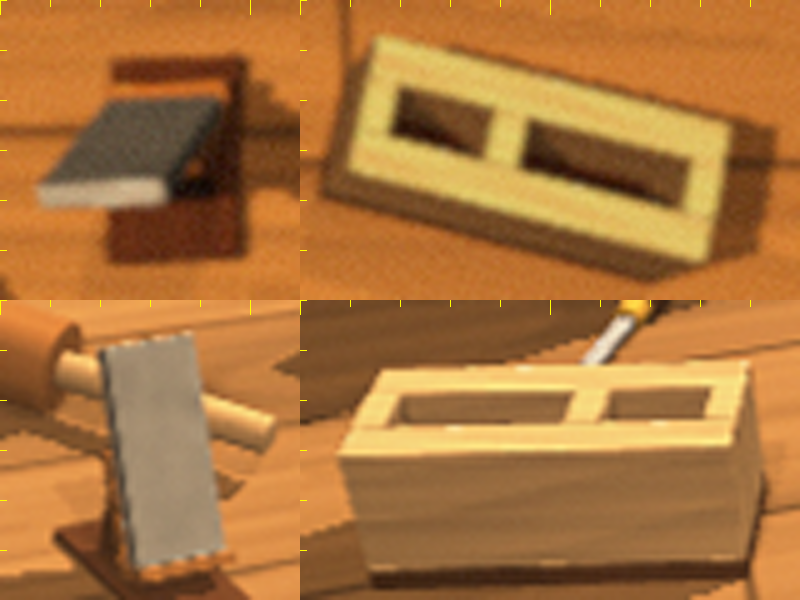

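The crops show:
- **Broad stone, top view:** the upper-face top edge runs from (128,242.6) to (153,241).
- **Broad stone, scene view:** the same edge runs from (361,170) to (378.4,167).
- **Block, top view:** the top face corners are near (380,208), (451,225), (447,252) and (375,234). The long slot is on the right, towards −y.

```bash
cat > h.py <<'E'
import numpy as np, cv2
from scipy.spatial.transform import Rotation as R
K={'top':(472.917,278.895,208.653),'scene':(399.115,276.882,207.744)}
E={'top':[0.28318827,-0.0219079,1.24338636],'scene':[1.36304779,-0.2924998,0.64920762]}
A={'top':[-2.10259061,2.09027296,-0.24094987],'scene':[-1.79218521,-1.29723777,0.69344937]}
def ray(c,p):
    f,cx,cy=K[c]; d=R.from_rotvec(A[c]).apply([(p[0]-cx)/f,(p[1]-cy)/f,1]); return np.array(E[c]),d
def plane(c,p,z):
    o,d=ray(c,p); return o+d*(z-o[2])/d[2]
def tri(p,q):
    a,u=ray('top',p);b,v=ray('scene',q)
    s=np.linalg.lstsq(np.c_[u,-v],b-a,rcond=None)[0]; x,y=a+u*s[0],b+v*s[1]
    return (x+y)/2,np.linalg.norm(x-y)
E
python3 - <<'E'
from h import *
np.set_printoptions(precision=4,suppress=True)
T=lambda u,v:(120+u/5-.4,205+v/5-.4); TB=lambda u,v:(365+(u-300)/5-.4,200+v/5-.4)
S=lambda u,v:(340+u/5-.4,160+(v-300)/5-.4); SB=lambda u,v:(85+(u-300)/5-.4,210+(v-300)/5-.4)
print("stone top edge left(+y)",tri(T(40,188),S(192,335)),plane('top',T(40,188),.139),plane('scene',S(192,335),.139))
print("right(-y)",tri(T(165,180),S(105,350)),plane('top',T(165,180),.139),plane('scene',S(105,350),.139))
print("under edge",plane('top',T(45,207),.133),plane('top',T(168,203),.133))
print("bottom scene",plane('scene',S(137,568),.0267),plane('scene',S(222,550),.0267))
print("bottom top",plane('top',T(110,98),.0267+.01),plane('top',T(222,103),.0267+.01))
c=[TB(376,38),TB(732,127),TB(708,262),TB(350,170)]; P=np.array([plane('top',p,.082) for p in c]); print("block",P,P.mean(0),np.linalg.norm(np.diff(P[[0,1,2,3,0]],axis=0),axis=1))
cs=[SB(343,456),SB(380,370),SB(750,362),SB(735,445)]; Q=np.array([plane('scene',p,.082) for p in cs]); print("block scene",Q,Q.mean(0),np.linalg.norm(np.diff(Q[[0,1,2,3,0]],axis=0),axis=1))
c=[TB(527,122),TB(690,158),TB(684,208),TB(520,170)]; P=np.array([plane('top',p,.082) for p in c]); print("slot",P,P.mean(0),np.linalg.norm(np.diff(P[[0,1,2,3,0]],axis=0),axis=1))
E
```

```text
stone top edge left(+y) (array([0.4619, 0.3411, 0.1373]), np.float64(0.0010321223748464103)) [0.4614 0.3401 0.139 ] [0.4649 0.3397 0.139 ]
right(-y) (array([0.4658, 0.2817, 0.1378]), np.float64(0.00026383116708631046)) [0.4656 0.2812 0.139 ] [0.4678 0.2805 0.139 ]
under edge [0.4533 0.3389 0.133 ] [0.4555 0.2807 0.133 ]
bottom scene [0.529  0.2844 0.0267] [0.5264 0.343  0.0267]
bottom top [0.5255 0.3409 0.0367] [0.5232 0.2824 0.0367]
block [[ 0.5635 -0.2713  0.082 ]
 [ 0.5187 -0.4472  0.082 ]
 [ 0.4507 -0.4301  0.082 ]
 [ 0.4958 -0.2554  0.082 ]] [ 0.5072 -0.351   0.082 ] [0.1816 0.0701 0.1804 0.0696]
block scene [[ 0.5209 -0.4435  0.082 ]
 [ 0.4509 -0.4294  0.082 ]
 [ 0.4971 -0.2547  0.082 ]
 [ 0.5657 -0.2696  0.082 ]] [ 0.5087 -0.3493  0.082 ] [0.0714 0.1807 0.0703 0.1796]
slot [[ 0.5207 -0.3449  0.082 ]
 [ 0.5028 -0.4251  0.082 ]
 [ 0.4776 -0.4202  0.082 ]
 [ 0.4963 -0.34    0.082 ]] [ 0.4993 -0.3826  0.082 ] [0.0821 0.0257 0.0824 0.0249]
```

Both views agree to about 2 mm, and the measured sizes match the given ones (block 180 x 70, slot about 83 x 25, stone width 59). I get the stone centre at (0.491, 0.312, 0.080) with yaw 3°, and the slot at (0.500, -0.382) with yaw -14.5°. Next I'll plan the moves.

```bash
cat >> h.py <<'E'
C=np.array([.4906,.3122,.080]); YS=np.radians(2.8)
def stoneR(yaw,lean):  # columns x,y,z of stone
    return (R.from_euler('z',yaw)*R.from_euler('y',-lean))
def toolR(Rs): # y_t=xs, z_t=-zs, x_t=y_t x z_t
    m=Rs.as_matrix(); y,z=m[:,0],-m[:,2]; return R.from_matrix(np.c_[np.cross(y,z),y,z])
def delta(p,Rt,p0,r0):
    R0=R.from_rotvec(r0); return np.round(R0.inv().apply(np.array(p)-p0)*100,2).tolist(),np.round(np.degrees((R0.inv()*Rt).as_rotvec()),2).tolist()
Rs=stoneR(YS,np.radians(30)); ZS=Rs.as_matrix()[:,2]
def at(s): return C+ZS*(s-.002)
E
python3 - <<'E'
from h import *
from station import ctrl
s=ctrl.read_state();p,r=s['ee_pos'],s['tcp_rot'];Rt=toolR(Rs)
print(Rs.as_matrix().round(3),at(.13),at(.042))
print(delta([.42,-.1,.33],R.from_rotvec(r),p,r))
print(delta([.40,.28,.26],toolR(stoneR(YS,0.)),p,r), delta(at(.13),Rt,p,r))
E
```

```text
[[ 0.865 -0.049 -0.499]
 [ 0.042  0.999 -0.024]
 [ 0.5   -0.     0.866]] [0.42667641 0.30907361 0.19085125] [0.47062388 0.311223   0.11464102]
([37.35, -28.32, -8.19], [0.0, 0.0, 0.0])
([46.36, -65.28, -1.15], [-0.05, -0.04, -76.08]) ([49.76, -67.29, 5.77], [-25.47, 19.85, -74.24])
```

>>> jog_arm --rows '[{"dp":[37.4,-28.3,-8.2],"delta_rot":[0,0,-40]},{"dp":[37.4,-28.3,-8.2],"delta_rot":[0,0,-40]},{"dp":[37.4,-28.3,-8.2],"delta_rot":[0,0,-40]},{"dp":[37.4,-28.3,-8.2],"delta_rot":[0,0,-40]},{"dp":[37.4,-28.3,-8.2],"delta_rot":[0,0,-40]},{"dp":[37.4,-28.3,-8.2],"delta_rot":[0,0,-40]},{"dp":[37.4,-28.3,-8.2],"delta_rot":[0,0,-40]},{"dp":[37.4,-28.3,-8.2],"delta_rot":[0,0,-40]},{"dp":[46.4,-65.3,-1.2],"delta_rot":[0,0,-76]},{"dp":[46.4,-65.3,-1.2],"delta_rot":[0,0,-76]},{"dp":[46.4,-65.3,-1.2],"delta_rot":[0,0,-76]},{"dp":[46.4,-65.3,-1.2],"delta_rot":[0,0,-76]},{"dp":[46.4,-65.3,-1.2],"delta_rot":[0,0,-76]},{"dp":[46.4,-65.3,-1.2],"delta_rot":[0,0,-76]},{"dp":[46.4,-65.3,-1.2],"delta_rot":[0,0,-76]},{"dp":[46.4,-65.3,-1.2],"delta_rot":[0,0,-76]},{"dp":[46.4,-65.3,-1.2],"delta_rot":[0,0,-76]},{"dp":[46.4,-65.3,-1.2],"delta_rot":[0,0,-76]},{"dp":[46.4,-65.3,-1.2],"delta_rot":[0,0,-76]},{"dp":[46.4,-65.3,-1.2],"delta_rot":[0,0,-76]}]' --hand 1 --newtons 40

```text
time: 2.1
ee_pos: [0.4003, 0.2793, 0.2603]
tcp_rot: [2.169, 2.273, -0.001]
wrist_force: [-0.2, -0.5, 0.4]
width: 0.0854
```

Run:
```python
from h import *
from station import ctrl
s=ctrl.read_state()
print(s['joints'],delta(at(.13),toolR(Rs),s['ee_pos'],s['tcp_rot']))
```

```text
[ 6.09289329e-01  1.86993309e-01 -3.63797238e-02  1.34777630e+00
 -1.46404217e-04  2.13310502e+00] ([2.85, 2.77, 6.95], [-30.01, 0.05, -0.1])
```

>>> jog_arm --rows '[{"dp":[2.9,2.8,7.0],"delta_rot":[-30,0,0]},{"dp":[2.9,2.8,7.0],"delta_rot":[-30,0,0]},{"dp":[2.9,2.8,7.0],"delta_rot":[-30,0,0]},{"dp":[2.9,2.8,7.0],"delta_rot":[-30,0,0]},{"dp":[2.9,2.8,7.0],"delta_rot":[-30,0,0]},{"dp":[2.9,2.8,7.0],"delta_rot":[-30,0,0]},{"dp":[2.9,2.8,7.0],"delta_rot":[-30,0,0]},{"dp":[2.9,2.8,7.0],"delta_rot":[-30,0,0]}]'

```text
time: 2.9
ee_pos: [0.4285, 0.3108, 0.1916]
tcp_rot: [1.887, 1.976, 0.531]
wrist_force: [-0.7, 0.7, -0.0]
width: 0.0856
```

Run:
```python
from h import *
from station import ctrl,read_camera
s=ctrl.read_state();c=read_camera('wrist');cv2.imwrite('pics/w1.png',c['color'][:,:,::-1])
K=c['intrinsics'];M=c['tool_from_camera'];print(K,M,s['joints'],s['ee_pos'],s['tcp_rot'])
np.savez('w1.npz',K=K,M=M,p=s['ee_pos'],r=s['tcp_rot'])
# predicted pixels of stone corners (upper end)
Rt=R.from_rotvec(s['tcp_rot'])
for x in(.006,-.006):
  for y in(.03,-.03):
    P=C+Rs.apply([x,y,.065]); q=np.linalg.inv(M)@np.r_[Rt.inv().apply(P-s['ee_pos']),1]; d=q[:3]/np.linalg.norm(q[:3]); th=np.arccos(d[2]); print(x,y,K[0,0]*th*d[:2]/np.hypot(*d[:2])+K[:2,2])
```

```text
[[325.1922621    0.         283.06441093]
 [  0.         325.1922621  210.84130087]
 [  0.           0.           1.        ]] [[-4.66475759e-04 -9.54228626e-01 -2.99077768e-01  7.54042415e-02]
 [ 9.99999834e-01 -5.46204374e-04  1.82989756e-04 -1.17441849e-03]
 [-3.37971648e-04 -2.99077633e-01  9.54228723e-01 -1.26255027e-01]
 [ 0.00000000e+00  0.00000000e+00  0.00000000e+00  1.00000000e+00]] [ 0.82687598 -0.02036619 -0.5731797   0.62803401 -0.35866201  2.28036272] [0.42848681 0.31081034 0.1916367 ] [1.88723341 1.9755941  0.53062648]
0.006 0.03 [291.44856908 191.38000794]
0.006 -0.03 [290.95423395 279.61265709]
-0.006 0.03 [271.40617433 191.45397969]
-0.006 -0.03 [272.85841023 279.66109856]
```

View pics/w1.png

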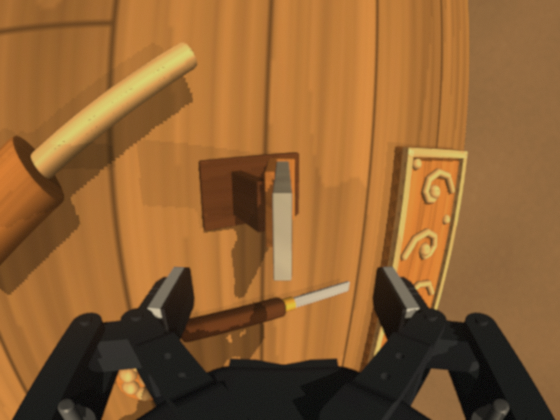

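The wrist view shows the stone's upper end as a bright strip at x 273–292, y 191–280. That is within 1–2 px of the prediction, so the stone pose is confirmed and I can approach.

Run:
```python
from h import *
from station import ctrl
s=ctrl.read_state()
print(s['ee_pos'],delta(at(.042),toolR(Rs),s['ee_pos'],s['tcp_rot']))
```

```text
[0.42832854 0.31071035 0.19131493] ([-0.15, -0.17, 8.75], [-0.01, 0.03, -0.17])
```

>>> jog_arm --rows '[{"dp":[-0.15,-0.15,2.0],"delta_rot":[0,0,0]},{"dp":[-0.15,-0.15,4.0],"delta_rot":[0,0,0]},{"dp":[-0.15,-0.15,6.0],"delta_rot":[0,0,0]},{"dp":[-0.15,-0.15,7.5],"delta_rot":[0,0,0]},{"dp":[-0.15,-0.15,8.7],"delta_rot":[0,0,0]},{"dp":[-0.15,-0.15,8.7],"delta_rot":[0,0,0]},{"dp":[-0.15,-0.15,8.7],"delta_rot":[0,0,0]},{"dp":[-0.15,-0.15,8.7],"delta_rot":[0,0,0]}]'

```text
time: 3.75
ee_pos: [0.4695, 0.3111, 0.115]
tcp_rot: [1.885, 1.976, 0.531]
wrist_force: [-0.2, 0.4, 0.7]
width: 0.0854
```

Run:
```python
from h import *
from station import ctrl
s=ctrl.read_state()
print(s['ee_pos'],s['wrist_force'],delta(at(.042),toolR(Rs),s['ee_pos'],s['tcp_rot']))
```

```text
[0.46951005 0.31111132 0.11499567] [-0.16295988  0.36688819  0.74990603] ([0.01, 0.08, 0.09], [0.03, 0.02, -0.1])
```

>>> jog_arm --rows '[{"dp":[0,0.1,0],"delta_rot":[0,0,0]},{"dp":[0,0.1,0],"delta_rot":[0,0,0]},{"dp":[0,0.1,0],"delta_rot":[0,0,0]},{"dp":[0,0.1,0],"delta_rot":[0,0,0]},{"dp":[0,0.1,0],"delta_rot":[0,0,0]},{"dp":[0,0.1,0],"delta_rot":[0,0,0]},{"dp":[0,0.1,0],"delta_rot":[0,0,0]},{"dp":[0,0.1,0],"delta_rot":[0,0,0]},{"dp":[0,0.1,0],"delta_rot":[0,0,0]},{"dp":[0,0.1,0],"delta_rot":[0,0,0]}]' --hand -1 --newtons 50

```text
time: 4.75
ee_pos: [0.4708, 0.3112, 0.1155]
tcp_rot: [1.885, 1.975, 0.532]
wrist_force: [5.6, -1.0, 4.6]
width: 0.0112
```

>>> jog_arm --rows '[{"dp":[0,0.1,-0.5],"delta_rot":[0,0,0]},{"dp":[0,0.15,-1.5],"delta_rot":[0,0,0]},{"dp":[0,0.2,-3.0],"delta_rot":[0,0,0]},{"dp":[0,0.2,-5.0],"delta_rot":[0,0,0]},{"dp":[0,0.2,-7.5],"delta_rot":[0,0,0]},{"dp":[0,0.2,-10.0],"delta_rot":[0,0,0]},{"dp":[0,2.0,-14.0],"delta_rot":[0,0,0]},{"dp":[0,5.0,-18.0],"delta_rot":[0,0,0]},{"dp":[0,5.0,-18.0],"delta_rot":[0,0,0]},{"dp":[0,5.0,-18.0],"delta_rot":[0,0,0]}]'

```text
time: 5.75
ee_pos: [0.4233, 0.3088, 0.2959]
tcp_rot: [1.885, 1.977, 0.531]
wrist_force: [0.1, -1.0, -3.9]
width: 0.0113
```

Run:
```python
from h import *
from station import ctrl,read_camera
s=ctrl.read_state();p,r=s['ee_pos'],s['tcp_rot'];print(s['joints'],p,s['width'],s['wrist_force'])
c=[read_camera(n)['color'][:,:,::-1] for n in('scene','wrist')]
cv2.imwrite('pics/lift.png',np.hstack([cv2.resize(c[0][60:300,220:480],(390,360)),cv2.resize(c[1],(400,360))]))
Rt=toolR(stoneR(np.radians(-14.5),0.))
for q in([.48,.1,.33],[.50,-.382,.30]): print(delta(q,Rt,p,r))
print(delta([.47,.18,.33],toolR(stoneR(np.radians(0),0.)),p,r))
```

```text
[ 0.83281635 -0.08563601 -0.36324179  0.90486537 -0.36075649  2.28450727] [0.42332401 0.30884152 0.29590475] 0.011295778971843484 [ 0.07209001 -0.96927626 -3.91747691]
([-21.13, 5.76, -0.64], [29.77, -4.56, 16.82])
([-69.37, 4.02, 1.78], [29.77, -4.56, 16.82])
([-13.09, 5.22, -0.94], [30.0, -0.77, 2.65])
```

View pics/lift.png

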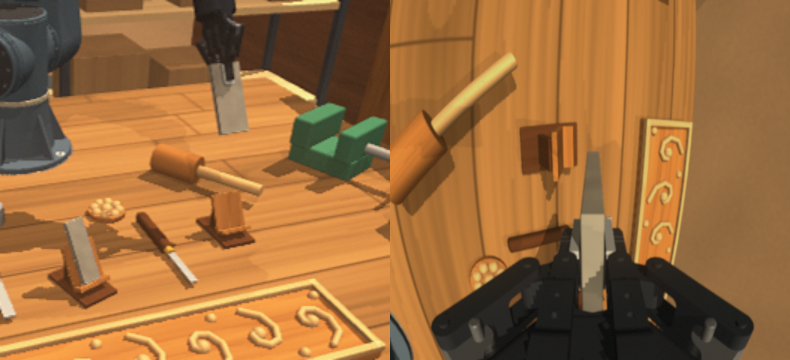

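The stone is held in the jaws and clear of its empty rest, and the slip is undisturbed. Next I carry it to above the slot and tip it upright.

>>> jog_arm --rows '[{"dp":[-21.1,5.8,-0.6],"delta_rot":[29.8,-4.6,16.8]},{"dp":[-21.1,5.8,-0.6],"delta_rot":[29.8,-4.6,16.8]},{"dp":[-21.1,5.8,-0.6],"delta_rot":[29.8,-4.6,16.8]},{"dp":[-21.1,5.8,-0.6],"delta_rot":[29.8,-4.6,16.8]},{"dp":[-21.1,5.8,-0.6],"delta_rot":[29.8,-4.6,16.8]},{"dp":[-69.4,4.0,1.8],"delta_rot":[29.8,-4.6,16.8]},{"dp":[-69.4,4.0,1.8],"delta_rot":[29.8,-4.6,16.8]},{"dp":[-69.4,4.0,1.8],"delta_rot":[29.8,-4.6,16.8]},{"dp":[-69.4,4.0,1.8],"delta_rot":[29.8,-4.6,16.8]},{"dp":[-69.4,4.0,1.8],"delta_rot":[29.8,-4.6,16.8]},{"dp":[-69.4,4.0,1.8],"delta_rot":[29.8,-4.6,16.8]},{"dp":[-69.4,4.0,1.8],"delta_rot":[29.8,-4.6,16.8]},{"dp":[-69.4,4.0,1.8],"delta_rot":[29.8,-4.6,16.8]},{"dp":[-69.4,4.0,1.8],"delta_rot":[29.8,-4.6,16.8]},{"dp":[-69.4,4.0,1.8],"delta_rot":[29.8,-4.6,16.8]},{"dp":[-69.4,4.0,1.8],"delta_rot":[29.8,-4.6,16.8]},{"dp":[-69.4,4.0,1.8],"delta_rot":[29.8,-4.6,16.8]},{"dp":[-69.4,4.0,1.8],"delta_rot":[29.8,-4.6,16.8]},{"dp":[-69.4,4.0,1.8],"delta_rot":[29.8,-4.6,16.8]},{"dp":[-69.4,4.0,1.8],"delta_rot":[29.8,-4.6,16.8]}]'

```text
time: 7.85
ee_pos: [0.5001, -0.3816, 0.3004]
tcp_rot: [2.482, 1.924, -0.002]
wrist_force: [-0.8, -0.5, -2.3]
width: 0.0113
```

Run:
```python
from h import *
from station import ctrl
s=ctrl.read_state();p,r=s['ee_pos'],s['tcp_rot'];print(s['joints'],p,s['width'],s['wrist_force'])
Rt=toolR(stoneR(np.radians(-14.5),0.))
for q in([.50,-.382,.205],[.50,-.382,.117]): print(delta(q,Rt,p,r))
```

```text
[-0.65099642  0.50818748  0.51910113  1.58092659 -0.00162149  1.17176846] [ 0.50012767 -0.38159485  0.30036872] 0.011336762777140403 [-0.8089525  -0.50537896 -2.33170645]
([-0.03, -0.0, 9.54], [0.01, 0.1, 0.06])
([-0.01, -0.0, 18.34], [0.01, 0.1, 0.06])
```

>>> jog_arm --rows '[{"dp":[0,0,3.0],"delta_rot":[0,0,0]},{"dp":[0,0,6.0],"delta_rot":[0,0,0]},{"dp":[0,0,8.5],"delta_rot":[0,0,0]},{"dp":[0,0,9.5],"delta_rot":[0,0,0]},{"dp":[0,0,9.5],"delta_rot":[0,0,0]},{"dp":[0,0,9.5],"delta_rot":[0,0,0]}]'

```text
time: 8.45
ee_pos: [0.5003, -0.3827, 0.2064]
tcp_rot: [2.482, 1.922, -0.002]
wrist_force: [-0.2, -0.4, -1.7]
width: 0.0116
```

Run:
```python
from h import *
from station import ctrl,read_camera
s=ctrl.read_state();print(s['ee_pos'],s['tcp_rot'])
c=[read_camera(n)['color'][:,:,::-1] for n in('scene','wrist')]
o=np.hstack([cv2.resize(c[0][150:270,75:195],(400,400),interpolation=2),cv2.resize(c[1][100:400,130:430],(400,400))])
cv2.imwrite('pics/above.png',o); cv2.imwrite('pics/above_s.png',c[0]);cv2.imwrite('pics/above_w.png',c[1])
# predicted stone corners in scene image if held as modelled (bottom z=TCP-.105)
b=R.from_euler('z',-14.5,degrees=True)
def proj(P):
    f,cx,cy=K['scene'];q=R.from_rotvec(A['scene']).inv().apply(P-np.array(E['scene']));return q[:2]/q[2]*f+[cx,cy]
for z in(-.105,.025):
  for y in(-.03,.03): print('pred',z,y,(proj(s['ee_pos']+b.apply([.006,y,z]))-[75,150])*400/120)
```

```text
[ 0.50026761 -0.38272826  0.20640314] [ 2.48201316e+00  1.92221525e+00 -1.76031656e-03]
pred -0.105 -0.03 [101.84328534 255.14437282]
pred -0.105 0.03 [188.30009952 252.98155846]
pred 0.025 -0.03 [61.32021683 92.89507258]
pred 0.025 0.03 [154.73960002  91.40871839]
```

View pics/above.png

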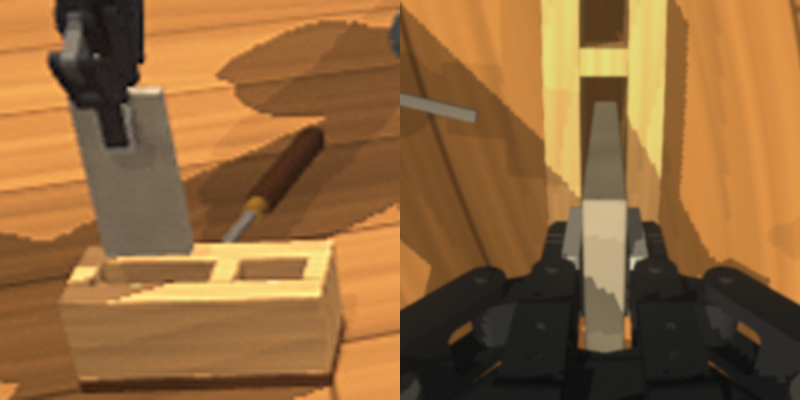

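Both views fit. In the scene crop the stone's lower end is at (103,254)–(191,253), against a prediction of (102,255)–(188,253). The wrist crop shows it centred in the slot: stone at x≈605, slot at x 580–628. I'll lower it in, then feel for the floor.

>>> jog_arm --rows '[{"dp":[0,0,1.5],"delta_rot":[0,0,0]},{"dp":[0,0,3.0],"delta_rot":[0,0,0]},{"dp":[0,0,4.5],"delta_rot":[0,0,0]},{"dp":[0,0,6.0],"delta_rot":[0,0,0]},{"dp":[0,0,7.0],"delta_rot":[0,0,0]},{"dp":[0,0,7.8],"delta_rot":[0,0,0]},{"dp":[0,0,8.2],"delta_rot":[0,0,0]},{"dp":[0,0,8.4],"delta_rot":[0,0,0]},{"dp":[0,0,8.4],"delta_rot":[0,0,0]},{"dp":[0,0,8.4],"delta_rot":[0,0,0]}]'

```text
time: 9.55
ee_pos: [0.5, -0.383, 0.1215]
tcp_rot: [2.483, 1.922, -0.002]
wrist_force: [-0.7, -0.3, -1.8]
width: 0.0112
```

No contact yet (Fz −1.8 N, which is just the stone's weight). I'll continue in small steps.

>>> jog_arm --rows '[{"dp":[0,0,0.1],"delta_rot":[0,0,0]},{"dp":[0,0,0.2],"delta_rot":[0,0,0]},{"dp":[0,0,0.3],"delta_rot":[0,0,0]},{"dp":[0,0,0.3],"delta_rot":[0,0,0]},{"dp":[0,0,0.3],"delta_rot":[0,0,0]}]'

```text
time: 10.05
ee_pos: [0.5, -0.3829, 0.1184]
tcp_rot: [2.483, 1.922, -0.002]
wrist_force: [0.4, 0.8, 5.0]
width: 0.012
```

>>> jog_arm --rows '[{"dp":[0,0,0.05],"delta_rot":[0,0,0]},{"dp":[0,0,0.05],"delta_rot":[0,0,0]},{"dp":[0,0,0.05],"delta_rot":[0,0,0]}]'

```text
time: 10.35
ee_pos: [0.5001, -0.383, 0.1183]
tcp_rot: [2.482, 1.922, -0.002]
wrist_force: [-1.7, 1.1, 9.6]
width: 0.0114
```

The force rose to about 10 N with no further descent, so the stone is standing on the floor. I'll let go and withdraw straight up.

>>> jog_arm --rows '[{"dp":[0,0,-0.05],"delta_rot":[0,0,0]},{"dp":[0,0,-0.05],"delta_rot":[0,0,0]},{"dp":[0,0,-0.05],"delta_rot":[0,0,0]},{"dp":[0,0,-0.05],"delta_rot":[0,0,0]},{"dp":[0,0,-0.05],"delta_rot":[0,0,0]},{"dp":[0,0,-0.05],"delta_rot":[0,0,0]},{"dp":[0,0,-0.05],"delta_rot":[0,0,0]},{"dp":[0,0,-0.05],"delta_rot":[0,0,0]}]' --hand 0.3

```text
time: 11.15
ee_pos: [0.4998, -0.3828, 0.118]
tcp_rot: [2.483, 1.923, -0.002]
wrist_force: [0.7, 0.9, 0.4]
width: 0.0551
```

>>> jog_arm --rows '[{"dp":[0,0,-1],"delta_rot":[0,0,0]},{"dp":[0,0,-3],"delta_rot":[0,0,0]},{"dp":[0,0,-6],"delta_rot":[0,0,0]},{"dp":[0,0,-10],"delta_rot":[0,0,0]},{"dp":[0,0,-15],"delta_rot":[0,0,0]},{"dp":[0,0,-15],"delta_rot":[0,0,0]},{"dp":[0,0,-15],"delta_rot":[0,0,0]}]'

```text
time: 11.85
ee_pos: [0.5004, -0.383, 0.2699]
tcp_rot: [2.481, 1.921, -0.001]
wrist_force: [0.3, -0.2, -1.2]
width: 0.0557
```

Run:
```python
from h import *
from station import ctrl,read_camera
s=ctrl.read_state();print(s['time'],s['ee_pos'],s['wrist_force'],s['width'])
c=[read_camera(n)['color'][:,:,::-1] for n in('scene','wrist')]
cv2.imwrite('pics/end.png',np.hstack([cv2.resize(c[0][150:300,80:310],(460,300),interpolation=2),cv2.resize(c[1][:,:],(340,300))]))
b=R.from_euler('z',-14.5,degrees=True)
def proj(P):
    f,cx,cy=K['scene'];q=R.from_rotvec(A['scene']).inv().apply(P-np.array(E['scene']));return q[:2]/q[2]*f+[cx,cy]
for y in(-.03,.03):
  for z in (.142,.082): print('pred',(proj(np.r_[.5,-.383,z]+b.apply([.006,y,0]))-[80,150])*2)
```

```text
11.85 [ 0.50040242 -0.38295531  0.26990401] [ 0.28375936 -0.16663604 -1.18906098] 0.055661173495399396
pred [ 43.65688682 124.16074657]
pred [ 54.19610543 166.32857783]
pred [ 96.76057333 122.97622754]
pred [105.49333574 164.9816478 ]
```

View pics/end.png

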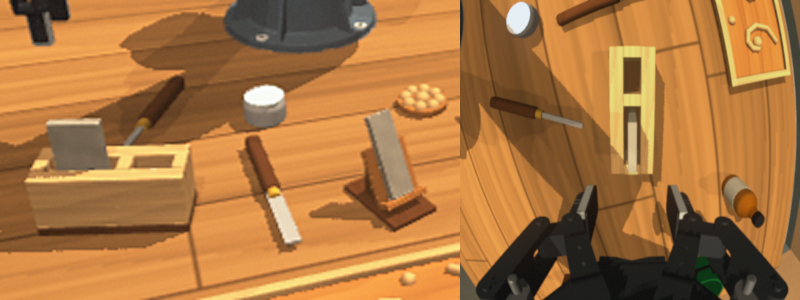

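The stone stands upright in the long slot. Its top edge in the view is at (47,120)–(104,120), against a prediction of (44,124)–(97,123), so it sticks out about 60 mm. The slip is still on its rest and the gripper is clear, so I'm handing in.

```bash
python3 -c "
from station import ctrl
print(ctrl.sign_off())"
```

```text
the job is handed in; nothing more can be done
None
```

The broad stone now stands upright on its narrow end in the long slot, and I handed the job in at about 12 s of the 43 s allowed. I gripped it across its thickness near the upper end, drew it off the rest, tipped it upright over the block and lowered it in. I let go only once it was on the floor and then backed straight up.

**Last checks:**
- **Floor contact:** the upward force rose to about 10 N with the tool at 0.118 m, against the 0.117 m expected for the floor. It fell to almost nothing on release, so the stone was not dropped.
- **Final picture:** the stone is upright, sticking out about 60 mm. Its top edge was 2–4 px from where I predicted, apart from the slip's side of the edge, where my eye reading was about 7 px off in the enlarged crop (about 3.5 px in the real image).
- **Rest of the scene:** the slip is still on its rest, and the gripper is about 13 cm above the top of the stone and touching nothing.

No check failed.

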